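Close the vial case for transport

TASK

Close up the loaded vial case for transport by pushing with the fingertips: first fold the upright retainer flap down flat over the vial caps, then swing the hinged lid shut over it and press it down until the orange catch snaps over its edge. Do not shut the lid against the standing flap, leave every vial seated in its well, and do not knock the things around the case.

Things in the scene. Friction and masses are not known exactly. Their poses are not given: they have to be found in the camera images.
- case: Grey vial case on rubber feet that does not slide, 120x184 mm, rim 74 mm above the bench. Origin: centre of its underside, on the bench. Its x runs from the wall with the orange catch to the wall with the lid hinge (120 mm); y runs along the hinges (184 mm); z up. Lid and flap turn about lines along y. Inside, vials stand in a black foam block, cap tops 67 mm up, below the rim.
- flap (a joint): Inner retainer flap, off-white, 164 mm along y, 92 mm long from hinge to free edge (plus a 34 mm wide finger tab 7 mm longer), 3 mm thick. Hinge line at case x=-50 mm, z=70.5 mm. 0 rad = folded down flat over the vial caps, its top face at z=72 mm and its free edge toward the lid hinge; about 1.57 = upright; stop at 1.75 (leaning out over the catch). Light friction hinge: stays where it is left, about 1 N at the free edge moves it.
- flap_edge (a point): Middle of the flap's free edge, 92 mm from its hinge line, mid-thickness.
- lid (a joint): Blue-grey cover, 126x190 mm, hinge line at case x=+62 mm, z=76 mm, reaching 125 mm from there to its free edge. 0 rad = shut, its flat top face then at z=86 mm; 1.57 = upright; the stop is at 2.0. The outer face lies 10 mm from the hinge line. Friction hinge: stays where it is left, 1 to 4 N at the free edge moves it. A flap still standing up blocks it. The last 14 mm of travel at the free edge need 6 to 12 N of downward push to get past the catch, after which it drops shut.
- lid_edge (a point): Middle of the lid's free edge, 125 mm from the hinge line.
- lid_pad (a point): Centre of the round orange pad (30 mm wide) on the outer face of the lid, 100 mm from the hinge line; the place to press, just behind the catch.
- catch (a joint): Orange spring tongue, 34 mm wide, on the wall opposite the lid hinge, its head 92 mm above the bench and up to 76 mm from the case centre along -x. 0 rad = at rest; it springs outward (to about 0.05) while the lid edge passes and snaps back to 0 over the edge.
- vial_1: Loose glass vial with teal cap, 27 mm across, 60 mm tall, standing in a well of the case, its foot 7 mm above the bench. Origin: centre of its foot. Stays in its well.
- vial_5: Loose glass vial with teal cap, 27 mm across, 60 mm tall, standing in a well of the case, its foot 7 mm above the bench. Origin: centre of its foot. Stays in its well.
- vial_7: Loose glass vial with teal cap, 27 mm across, 60 mm tall, standing in a well of the case, its foot 7 mm above the bench. Origin: centre of its foot. Stays in its well.
- vial_9: Loose glass vial with white cap, 27 mm across, 60 mm tall, standing in a well of the case, its foot 7 mm above the bench. Origin: centre of its foot. Stays in its well.
- funnel: White funnel standing mouth down, 53x53x62 mm, behind the case; bystander. Origin: centre of its underside.
- weigh_boat: White weighing boat, 74x74x16 mm; bystander. Origin: centre of its underside.
- marker: White and black marker lying flat, 15x128x14 mm; bystander. Origin: centre of its underside.

How it is judged:
By the outcome, as a careful person would: the job done as asked, in the order asked, and still so for the second after the job is handed in, with the robot touching nothing.
It also fails if it takes over 51 s, if anything falls off the work surface, if the arm or the gripper's body presses on something with over 40 N, if the wrist force passes 120 N, or if a joint passes its speed limit or range.

ROBOT

A 6-joint arm with a two-finger parallel gripper is mounted at the origin on a cart in front of the work surface, level with it; the furniture and walls round the work are solid. World frame = base frame: x ahead of the robot, y to its left, z up, the work surface at z = 0. Lengths are in m, angles in rad, forces in N, time in s.
With the tool pointing down it reaches from about 0.35 to 0.925 m from the base axis. Payload 6.4 kg.
Tool frame: the origin (TCP) lies midway between the tips of the shut fingers; the grasp point (between the pads) lies 19 mm behind it; z points along the fingers, y is the direction in which the jaws open and shut (so a half turn about z gives the same grasp; the last joint's range is limited). The gripper opens to 94 mm and grips with 3 to 60 N. Pads are 16 mm wide; open, the fingers measure 119 mm over their backs; the gripper's body (75 mm by 177 mm) begins 78 mm behind the grasp point.
Start: joints at [-1.276, 0.245, 1.558, -0, 1.339, -0.174], TCP at [0.294, -0.58, 0.205] pointing down, gripper open.
Joint ranges: [-3.13, 3.13], [-1.02, 2.26], [0.13, 2.54], [-0.95, 4.09], [0.21, 2.88], [-2.74, 2.74]. Speed limits (rad/s): [2.57, 2.57, 3.14, 3.14, 3.14, 3.14].

INTERFACE

Orientations are given as a unit quaternion [w, x, y, z].
In Python, from rig import sensors, camera, finish_job, regions_of gives the robot as it stands.
- The arm moves only by the tool play_rows, never from a script. Its argument "series" is a list of rows, each a list of 3 entries, a list of its own where there are three numbers: the turn, a rotation vector about the tool's x, y, z in rad, then the shift along the tool's x, y, z in m, then the opening, from 0 (shut) to 1 (fully open). A call has 1 to 12 rows; each row shifts and turns the commanded pose from where the row before left it, along the tool's axes as they then stand; what a row does not reach is not made up. A row lasts 1/10 s, in which the tool goes at most 50 mm and 8.59 degrees, less where a joint would pass 70% of its speed; a pose out of reach is approached as far as the arm can. A call is refused whole if a number of a shift passes 0.05 or a number of a turn 0.15, either way. A call with a gripper value outside its range is refused whole. The fingers move at their own pace and stop on an object; "squeeze" is the grip in N (left out, the last holds). Time passes only in rows, so rows that do not move let the fingers close. It gives the time, the measured TCP pose, the force and the opening at its end, in the units of the state.
- sensors.read_state(): the state, without advancing time (a new reading comes with each control period).
- camera(name): name is "scene" or "top" or "wrist"; returns a dict with "frame" (400x640x3 uint8, red, green, blue), "z_map" (400x640 float32, m along the optical axis (not along the pixel's ray), 0 where there is no reading), "mtx" (3x3 intrinsics, pixels), "world_from_camera" (4x4, takes a point from camera to world coordinates); the wrist camera has in their place "mount" (4x4, takes a point from camera to tool coordinates, whose origin is the TCP and whose axes are the flange's). Camera axes: x right, y up, looking along -z (the intrinsics and any distortion apply to the point x, -y, -z); pixel columns grow to the right and rows downward; lengths in m; the calibration is good to about 2 mm. A picture is of the moment at which its call begins: read the wrist's pose just before it.
- finish_job(): hands the job in, once; it reports no verdict.
Trained networks look in a picture, given as the dict that the camera call returned (one of the last four; its "shot" number tells which), for a name from the list of things; names that differ only in an ending like _2 or _b are one class to them, and where a whole thing is asked for, a point or a joint stands for the part that bears it (a point fixed in the world has none). Each returns a list of dicts, best first, with "p" (0 to 1); they miss things now and then, are a little off and sometimes report something else, mostly with a low value. They report only what shows in the picture. A call takes as long as a camera call.
- regions_of(name, picture): "pixels" (400x640 bool, what is visible of it) and "extent" ([left, top, right, bottom] in pixels, round what is visible of it).
The state is a dict: "time_s": time; "qpos": joint angles; "qd": joint speeds; "tau": joint torques, N m; "ee_pos": TCP position; "tcp_rot": TCP orientation; "force": force on the tool from outside, world axes, zero at the start; "wrist_torque": the same for the moment, N m; "width": finger opening in m.
Only numpy, scipy, OpenCV 4.12 (cv2) and the standard library are available. Lean on these libraries where they do the work, as an engineer would, in place of code of your own. Each camera call takes 0.05 s, during which the arm holds its last target.

## Working session

There is one attempt and no reset: what is moved stays moved. The work goes in short steps, Python scripts to look and compute and a tool call to move; the robot and the scene stay as the last step left them, time stands still between calls to the robot, and variables do not carry over. Pictures are saved under pics/ and viewed, and the job is handed in when it is done.

Besides the shell and the picture viewer there is one more tool, called after "Call:" as a command line: name --argument value ..., lists and objects as JSON in quotes. play_rows: Moves the arm, as the interface text tells. Its arguments: {"type":"object","properties":{"series":{"type":"array"},"squeeze":{"type":"number"}},"required":["series"]}

```bash
ls; mkdir -p pics
cat > h.py <<'E'
import numpy as np, cv2
from rig import sensors, camera, finish_job, regions_of
def save(c,n): cv2.imwrite('pics/'+n, c['frame'][:,:,::-1])
def pts(c,mask=None):
    z=c['z_map']; K=c['mtx']; 
    v,u=np.nonzero((z>0)&(mask if mask is not None else True))
    d=z[v,u]; P=np.stack([(u-K[0,2])*d/K[0,0],-(v-K[1,2])*d/K[1,1],-d,np.ones_like(d)],1)
    return (P@np.array(c['world_from_camera']).T)[:,:3],u,v
E
python3 - <<'E'
from h import *
s=sensors.read_state(); print(s)
for n in ['scene','top']:
    c=camera(n); save(c,n+'0.png'); print(c['mtx'],c['world_from_camera'],[k for k in c])
    for name in ['case','flap','lid','lid_pad','catch','funnel','weigh_boat','marker','vial_1','vial_9']:
        for r in regions_of(name,c)[:3]:
            P,_,_=pts(c,r['pixels'])
            print(n,name,round(r['p'],2),r['extent'],np.round(np.median(P,0),3) if len(P) else '',np.round(np.percentile(P,2,axis=0),3) if len(P) else '',np.round(np.percentile(P,98,axis=0),3)if len(P) else '')
E
```

```text
pics
{'time_s': 0.0, 'qpos': array([-1.27608424e+00,  2.45831272e-01,  1.55897444e+00, -4.64499536e-05,
        1.33870637e+00, -1.74125044e-01]), 'qd': array([-2.14471404e-03, -1.36445589e-04,  4.59665657e-04, -7.53979919e-04,
        2.04907457e-03,  6.68198657e-05]), 'tau': array([ 8.73955178e-04, -4.15833771e+01, -3.14599586e+01,  6.85048127e-02,
        3.31662758e-02, -1.32432215e-04]), 'ee_pos': array([ 0.29350634, -0.57929554,  0.20435564]), 'tcp_rot': array([-9.56608005e-04,  9.72647866e-01,  2.32282604e-01, -8.03855232e-05]), 'force': array([0.27277376, 0.91456967, 0.91713952]), 'wrist_torque': array([-0.03018525, -0.00924838, -0.00621149]), 'width': 0.09398836647757386}
[[366.53313604   0.         317.40695977]
 [  0.         366.53313604 196.60312404]
 [  0.           0.           1.        ]] [[-0.46731656 -0.77526453  0.42494722  0.91980976]
 [ 0.88407597 -0.41249982  0.21966695  0.08606405]
 [ 0.00499066  0.47833963  0.87816074  0.84310889]
 [ 0.          0.          0.          1.        ]] ['frame', 'z_map', 'mtx', 'world_from_camera', 'shot']
scene case 0.92 [302.5,
[... 3510 characters left out ...]
.002] [ 0.462 -0.298  0.015]
top vial_1 0.69 [273.4, 199.2, 283.5, 211.5] [ 0.569 -0.017  0.066] [ 0.558 -0.027  0.045] [ 0.58  -0.008  0.071]
top vial_1 0.58 [299.9, 210.7, 313.3, 220.6] [ 0.558 -0.081  0.066] [ 0.547 -0.095  0.047] [ 0.57  -0.069  0.071]
top vial_1 0.41 [219.8, 188.1, 282.9, 276.3] [0.519 0.029 0.145] [ 0.44  -0.026  0.078] [0.601 0.081 0.198]
top vial_9 0.69 [273.4, 199.2, 283.5, 211.5] [ 0.569 -0.017  0.066] [ 0.558 -0.027  0.045] [ 0.58  -0.008  0.071]
top vial_9 0.58 [299.9, 210.7, 313.3, 220.6] [ 0.558 -0.081  0.066] [ 0.547 -0.095  0.047] [ 0.57  -0.069  0.071]
top vial_9 0.41 [219.8, 188.1, 282.9, 276.3] [0.519 0.029 0.145] [ 0.44  -0.026  0.078] [0.601 0.081 0.198]
```

Run:
```python
from h import *
for n in ['scene','top']:
    im=cv2.imread(f'pics/{n}0.png'); cr=im[110:310,190:480]; cv2.imwrite(f'pics/{n}0c.png',cv2.resize(cr,None,fx=2.75,fy=2.75,interpolation=cv2.INTER_CUBIC))
c=camera('top')
P,u,v=pts(c)
# lid plane, flap plane
lid=regions_of('lid',c)[0]
P,_,_=pts(c,lid['pixels']); P=P[P[:,2]>0.09]
m=P.mean(0);_,_,V=np.linalg.svd(P-m)
for _ in range(5):
    d=np.abs((P-m)@V[2]); Q=P[d<0.004]; m=Q.mean(0); V=np.linalg.svd(Q-m)[2]
print('lid',m,V,len(Q),len(P))
fl=regions_of('flap',c)[0]
P,_,_=pts(c,fl['pixels']); Q=P[P[:,2]>0.1]
import numpy as np
print(len(Q)); m=Q.mean(0); print('flap',m,np.linalg.svd(Q-m)[1:], Q.min(0),Q.max(0))
i=np.argsort(Q[:,0]); print(Q[i[::max(1,len(i)//25)]].round(3))
```

```text
lid [0.51947729 0.02934326 0.14707483] [[-0.86456441 -0.50252111 -0.0009602 ]
 [ 0.14714799 -0.2513334  -0.95664988]
 [-0.48049543  0.82722673 -0.29123888]] 1920 2131
263
flap [ 0.58860874 -0.09042241  0.15817829] (array([0.72268415, 0.16999124, 0.03106279]), array([[-0.86466744, -0.5023186 , -0.00512339],
       [-0.02853882,  0.05930274, -0.99783201],
       [ 0.50153341, -0.86264663, -0.06561272]])) [ 0.52072997 -0.13136145  0.1008532 ] [ 0.65660534 -0.0498659   0.17205366]
[[ 0.521 -0.129  0.159]
 [ 0.527 -0.127  0.162]
 [ 0.533 -0.122  0.161]
 [ 0.537 -0.125  0.159]
 [ 0.543 -0.118  0.162]
 [ 0.548 -0.112  0.152]
 [ 0.553 -0.108  0.101]
 [ 0.558 -0.11   0.162]
 [ 0.562 -0.108  0.157]
 [ 0.568 -0.103  0.161]
 [ 0.572 -0.097  0.155]
 [ 0.578 -0.097  0.172]
 [ 0.583 -0.097  0.16 ]
 [ 0.588 -0.088  0.102]
 [ 0.592 -0.088  0.168]
 [ 0.597 -0.082  0.156]
 [ 0.603 -0.08   0.16 ]
 [ 0.608 -0.076  0.155]
 [ 0.613 -0.078  0.163]
 [ 0.618 -0.078  0.158]
 [ 0.624 -0.069  0.164]
 [ 0.628 -0.071  0.158]
 [ 0.634 -0.063  0.163]
 [ 0.639 -0.058  0.154]
 [ 0.644 -0.059  0.162]
 [ 0.649 -0.058  0.159]
 [ 0.655 -0.05   0.159]]
```

```bash
ls pics
```

```text
scene0.png
scene0c.png
top0.png
top0c.png
```

View pics/scene0c.png

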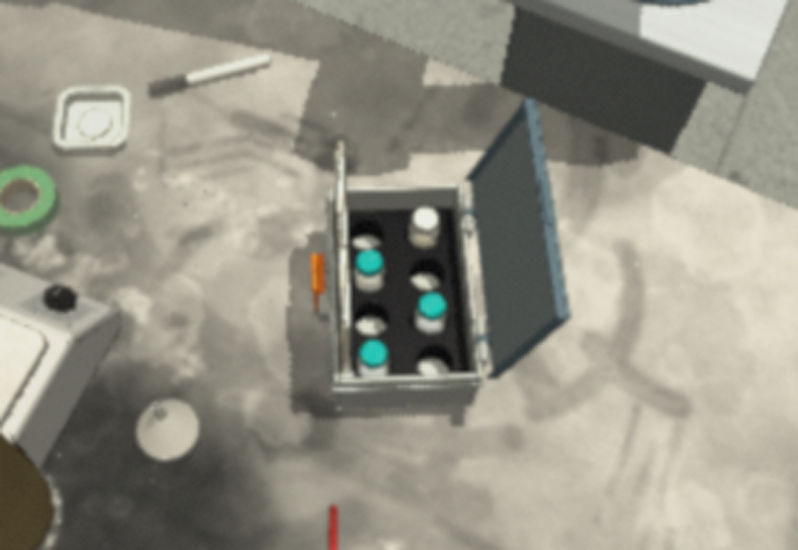

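View pics/top0c.png

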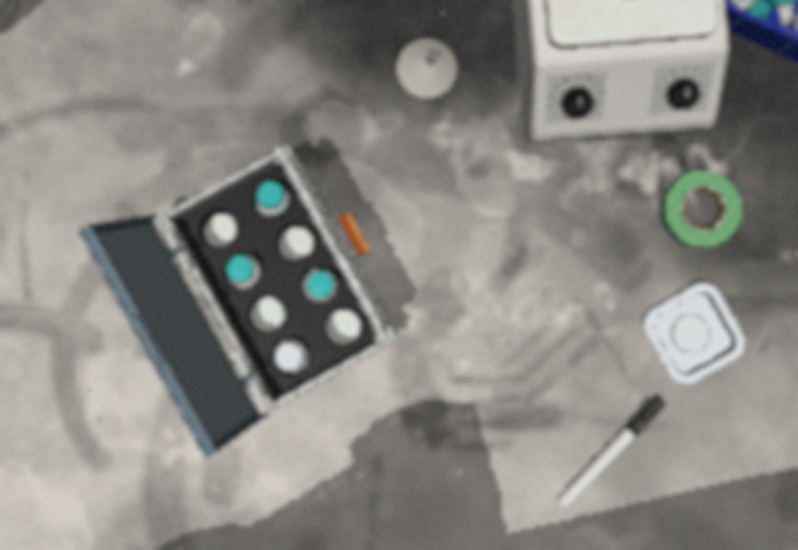

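The top view shows the case turned about 120°, lid leaning out at crop (150,330), catch at crop (355,235), flap upright in front of the catch. Next I fit the case frame and check the tall neighbours.

```bash
cat >> h.py <<'E'
yaw=np.arctan2(0.8646,-0.5020)
cx=np.array([np.cos(yaw),np.sin(yaw),0]); cy=np.array([-np.sin(yaw),np.cos(yaw),0]); C0=np.array([0.5602,-0.0418,0])
Rc=np.stack([cx,cy,[0,0,1]],1)
def tocase(P): return (np.atleast_2d(P)-C0)@Rc
from scipy.spatial.transform import Rotation as Ro
def Rt(s): 
    w,x,y,z=s['tcp_rot']; return Ro.from_quat([x,y,z,w]).as_matrix()
def delta(casept,s=None):
    s=s or sensors.read_state(); w=C0+Rc@np.array(casept)/1000
    return Rt(s).T@(w-s['ee_pos'])
def turn(s=None):
    s=s or sensors.read_state(); T=np.stack([cx,-cy,[0,0,-1]],1)
    return Ro.from_matrix(Rt(s).T@T).as_rotvec()
E
python3 - <<'E'
from h import *
for n in ['scene','top']:
    c=camera(n); P,u,v=pts(c); Q=tocase(P)*1000
    m=(np.abs(Q[:,0])<80)&(np.abs(Q[:,1])<110)&(np.abs(Q[:,2]-74)<4)
    R=Q[m]; print(n,len(R),'rim pct x',np.percentile(R[:,0],[0.5,2,50,98,99.5]).round(1),'y',np.percentile(R[:,1],[0.5,2,98,99.5]).round(1),'z',np.median(R[:,2]))
    # edges: rim at |y| walls profile
    print(np.histogram(R[:,1],bins=np.arange(-104,105,4))[0]); print(np.histogram(R[:,0],bins=np.arange(-80,81,4))[0])
    m=(np.abs(Q[:,1])<80)&(Q[:,2]>120)&(Q[:,2]<180)&(Q[:,0]<-20)&(Q[:,0]>-80); print('flap',[ (z,np.median(Q[m&(abs(Q[:,2]-z)<5)][:,0]).round(1)) for z in (125,135,145,155,162)])
    m=(np.abs(Q[:,1])<80)&(Q[:,0]>30)&(Q[:,0]<130); print('lid',[ (z,np.median(Q[m&(abs(Q[:,2]-z)<5)][:,0]).round(1)) for z in (100,125,150,175,190)], 'top',Q[m][:,2].max())
    m=(P[:,2]>0.05)&(P[:,0]<0.85)&(P[:,0]>0.2)&~((np.abs(Q[:,0])<135)&(np.abs(Q[:,1])<120))
    g={}
    for p in P[m]: k=(round(p[0],1),round(p[1],1)); g.setdefault(k,[]).append(p[2])
    print({k:(round(float(np.max(z)),2),len(z)) for k,z in sorted(g.items()) if len(z)>20})
s=sensors.read_state(); print(s['time_s'],turn(),delta([-95,0,250]))
E
```

```text
scene 541 rim pct x [-68.3 -68.1 -11.2  60.   60.4] y [-88.8 -88.2  95.   95.8] z 74.57908552170333
[  0   0   0  21 101  13  12  11   5   9   7   9   9   5   8   9   7   7
   8   6   6   6   6   7   6   7   8   8   7   9   8  12  10   6   8   6
   9  10   3   5   3   8   4   6   8   4   5   3  35  70   1   0]
[  0   0  13 102  46  13  11  10   8  10   8   9   9   9   7   7   6   8
   7   4  10   8  10  11   8   9  10   7   9   7   6  37  89   6  17  10
   0   0   0   0]
flap [(125, np.float64(-60.2)), (135, np.float64(-59.2)), (145, np.float64(-57.6)), (155, np.float64(-54.9)), (162, np.float64(-58.5))]
lid [(100, np.float64(66.1)), (125, np.float64(73.9)), (150, np.float64(81.5)), (175, np.float64(89.4)), (190, np.float64(96.9))] top 201.77469784743096
{(np.float64(0.2), np.float64(-0.0)): (0.42, 235), (np.float64(0.2), np.float64(0.1)): (0.45, 692), (np.float64(0.3), np.float64(-0.6)): (0.28, 187), (np.float64(0.3), np.float64(-0.5)): (0.28, 165), (np.float64(0.3), np.float64(-0.0)): (0.45, 2086), (np.float64(0.3), np.float64(0.1)): (0.45, 2669), (np.float64(0.5), np.float64(0.6))
[... 2630 characters left out ...]
)): (0.07, 541), (np.float64(0.7), np.float64(0.5)): (0.12, 977), (np.float64(0.7), np.float64(0.6)): (0.12, 497), (np.float64(0.8), np.float64(-0.6)): (0.07, 169), (np.float64(0.8), np.float64(-0.5)): (0.06, 122), (np.float64(0.8), np.float64(-0.4)): (0.19, 1237), (np.float64(0.8), np.float64(-0.3)): (0.25, 2716), (np.float64(0.8), np.float64(-0.2)): (0.22, 429), (np.float64(0.8), np.float64(0.0)): (0.23, 524), (np.float64(0.8), np.float64(0.1)): (0.17, 151), (np.float64(0.8), np.float64(0.2)): (0.16, 1036), (np.float64(0.8), np.float64(0.4)): (0.08, 438), (np.float64(0.8), np.float64(0.5)): (0.07, 726)}
  return _methods._mean(a, axis=axis, dtype=dtype,
  ret = ret.dtype.type(ret / rcount)
```

View pics/scene0.png

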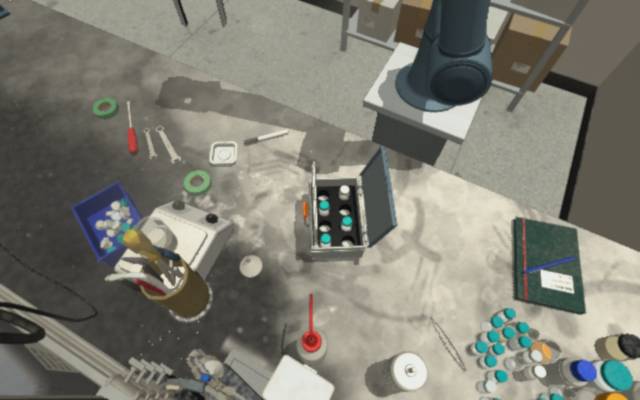

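View pics/top0.png

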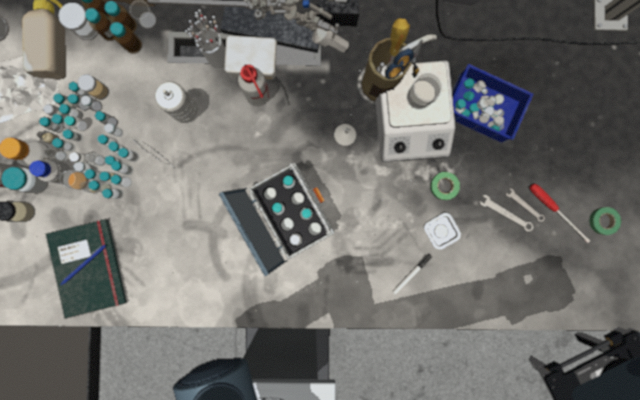

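Call:
play_rows --series '[[[0,0,0],[0.026,-0.013,-0.004],0],[[0,0,0],[0.026,-0.013,-0.004],0],[[0,0,0],[0.026,-0.013,-0.004],0],[[0,0,0],[0.026,-0.013,-0.004],0],[[0,0,0],[0.026,-0.013,-0.004],0],[[0,0,0],[0.026,-0.013,-0.004],0],[[0,0,0],[0.026,-0.013,-0.004],0],[[0,0,0],[0.026,-0.013,-0.004],0],[[0,0,0],[0.026,-0.013,-0.004],0],[[0,0,0],[0.026,-0.013,-0.004],0],[[0,0,0],[0.026,-0.013,-0.004],0],[[0,0,0],[0.026,-0.013,-0.004],0]]' --squeeze 20

```text
time_s: 2.55
ee_pos: [0.5021, -0.2987, 0.2537]
tcp_rot: [0.0, 0.973, 0.232, 0.0]
force: [0.5, -0.5, -0.7]
width: 0.002
```

Call:
play_rows --series '[[[0,0,-0.136],[0,0,0],0],[[0,0,-0.136],[0,0,0],0],[[0,0,-0.136],[0,0,0],0],[[0,0,-0.136],[0,0,0],0],[[0,0,-0.136],[0,0,0],0],[[0,0,-0.136],[0,0,0],0],[[0,0,-0.136],[0,0,0],0],[[0,0,-0.136],[0,0,0],0],[[0,0,-0.136],[0,0,0],0],[[0,0,-0.136],[0,0,0],0],[[0,0,-0.136],[0,0,0],0],[[0,0,-0.132],[0,0,0],0]]'

```text
time_s: 3.75
ee_pos: [0.5015, -0.2997, 0.2535]
tcp_rot: [0.0, 0.497, 0.868, -0.0]
force: [-0.5, -0.5, -0.4]
width: 0.0002
```

```bash
sed -i 's/C0=np.array(.*/C0=np.array([0.5637,-0.0478,0])/' h.py
python3 - <<'E'
from h import *
s=sensors.read_state(); print(s['time_s'],s['ee_pos'],s['qpos'],s['width'],s['force'],turn(),delta([-78,0,210]),delta([-78,0,140]))
E
```

```text
3.75 [ 0.50153153 -0.29972552  0.25350833] [-7.32594479e-01  5.53131738e-02  1.68118662e+00 -1.37709285e-05
  1.40502854e+00 -1.26416172e+00] 0.0002080287547101581 [-0.52548318 -0.53182564 -0.44438175] [6.64579563e-06 6.53975694e-05 5.52541558e-03] [0.10765461 0.18085649 0.04350246] [0.10765919 0.18085604 0.11350246]
```

Call:
play_rows --series '[[[0,0,0.005],[0.018,0.03,0.007],0],[[0,0,0],[0.018,0.03,0.007],0],[[0,0,0],[0.018,0.03,0.007],0],[[0,0,0],[0.018,0.03,0.007],0],[[0,0,0],[0.018,0.03,0.007],0],[[0,0,0],[0.018,0.031,0.008],0],[[0,0,0],[0,0,0.025],0],[[0,0,0],[0,0,0.025],0],[[0,0,0],[0,0,0.02],0],[[0,0,0],[0,0,0],0]]'

```text
time_s: 4.75
ee_pos: [0.6025, -0.1149, 0.137]
tcp_rot: [-0.003, 0.501, 0.865, -0.0]
force: [-0.2, 0.2, -0.4]
width: 0.0002
```

```bash
cat > look.py <<'E'
from h import *
import sys
t=sys.argv[1]
ims=[]
for n in sys.argv[2:] or ['scene','top']:
    c=camera(n); ims.append(cv2.resize(c['frame'][120:300,200:420,::-1],None,fx=1.8*(1),fy=1.8,interpolation=cv2.INTER_CUBIC))
cv2.imwrite(f'pics/{t}.png',np.hstack(ims))
s=sensors.read_state(); print(s['time_s'],(tocase(s['ee_pos'])*1000).round(1),s['force'].round(1),turn(s).round(3))
E
python3 look.py a1
```

```text
4.85 [[-79.6  -1.2 140.8]] [-0.2 -0.   0.4] [-0.    -0.    -0.005]
```

View pics/a1.png

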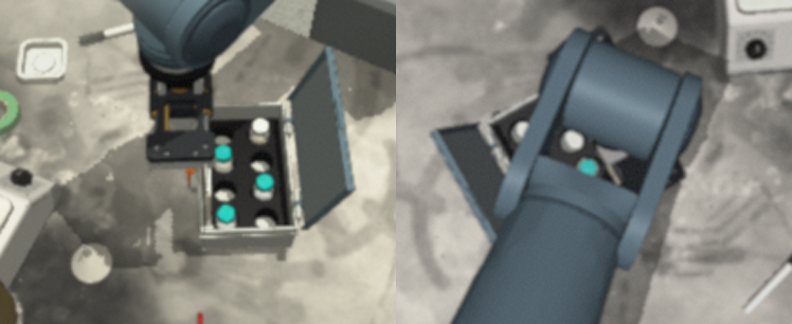

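Call:
play_rows --series '[[[0,0,-0.005],[0.008,0,0],0],[[0,0,0],[0.008,0,0],0],[[0,0,0],[0.008,0,0],0],[[0,0,0],[0.008,0,0.001],0],[[0,0,0],[0.008,0,0.002],0],[[0,0,0],[0.008,0,0.003],0],[[0,0,0],[0.008,0,0.003],0],[[0,0,0],[0.0075,0,0.0055],0],[[0,0,0],[0.0075,0,0.0055],0],[[0,0,0],[0.0055,0,0.007],0],[[0,0,0],[0.0055,0,0.007],0]]'

```text
time_s: 5.95
ee_pos: [0.5631, -0.0445, 0.1057]
tcp_rot: [-0.0, 0.499, 0.867, -0.0]
force: [-0.1, -0.5, -0.7]
width: 0.0003
```

```bash
python3 look.py a2
```

```text
6.05 [[  4.   -0.5 104.8]] [ 0.4 -0.3  0.4] [-0.002 -0.002  0.   ]
```

View pics/a2.png

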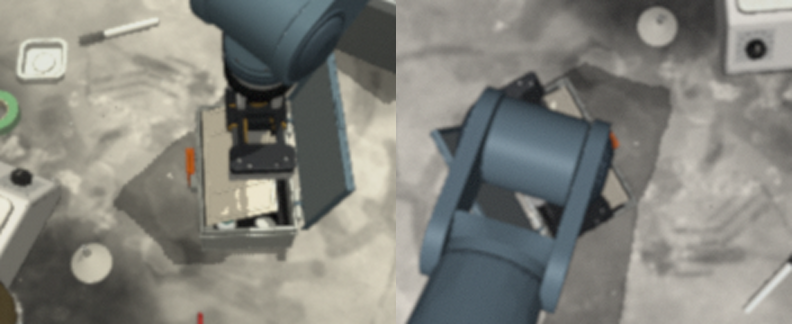

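The flap is now tilted to about 30° under the fingertips. I keep pressing it down.

Call:
play_rows --series '[[[0,0,0],[0.003,0,0.008],0],[[0,0,0],[0.002,0,0.007],0],[[0,0,0],[0.001,0,0.006],0],[[0,0,0],[0.001,0,0.006],0],[[0,0,0],[0,0,0.004],0],[[0,0,0],[0,0,0.002],0],[[0,0,0],[0,0,0],0]]'

```text
time_s: 6.75
ee_pos: [0.5598, -0.0389, 0.0731]
tcp_rot: [-0.0, 0.499, 0.867, -0.0]
force: [-0.1, -1.3, 1.1]
width: 0.0001
```

```bash
python3 look.py a3
```

```text
6.85 [[ 9.4 -1.3 73.6]] [-0.5  0.4 -0.5] [ 0.  0. -0.]
```

View pics/a3.png

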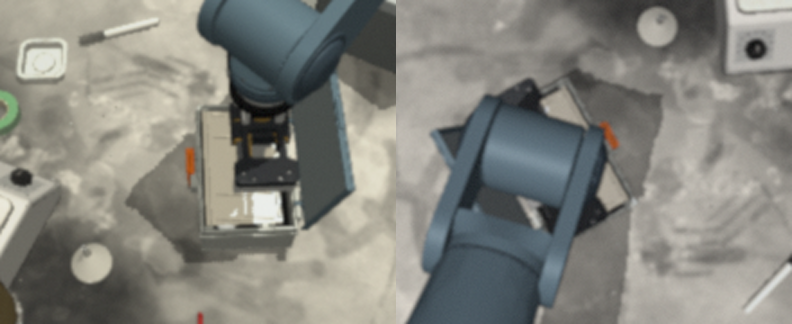

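Call:
play_rows --series '[[[0,0,0],[0,0,0.001],0],[[0,0,0],[0,0,0.001],0],[[0,0,0],[0,0,0],0]]'

```text
time_s: 7.15
ee_pos: [0.5603, -0.039, 0.0722]
tcp_rot: [0.0, 0.499, 0.867, 0.0]
force: [-0.9, 0.3, 4.5]
width: 0.0006
```

```bash
python3 -c "
from h import *
s=sensors.read_state(); print((tocase(s['ee_pos'])*1000).round(1),s['force'].round(1))"
```

```text
[[ 9.3 -1.5 72.2]] [-0.9  0.3  4.5]
```

Call:
play_rows --series '[[[0,0,0],[0,0,-0.04],0],[[0,0,0],[0,0,-0.048],0],[[0,0,0],[0,0,-0.048],0],[[0,0,0],[0,0,-0.048],0],[[0,0,0],[0,0,-0.046],0],[[0,0,0],[0.026,0,0],0],[[0,0,0],[0.025,0,0],0],[[0,0,0],[0.025,0,0],0],[[0,0,0],[0.025,0,0],0],[[0,0,0],[0.025,0,0],0],[[0,0,0],[0,0,0],0]]'

```text
time_s: 8.25
ee_pos: [0.4957, 0.0718, 0.3015]
tcp_rot: [0.0, 0.498, 0.867, 0.0]
force: [0.2, -0.3, -0.3]
width: 0.0002
```

```bash
python3 look.py a4
python3 - <<'E'
from h import *
c=camera('scene'); P,u,v=pts(c); Q=tocase(P)*1000
m=(abs(Q[:,1])<75)&(Q[:,2]>60)&(Q[:,2]<110)
for a,b in [(-60,-50),(-40,-20),(-20,0),(0,20),(20,40)]:
    k=m&(Q[:,0]>a)&(Q[:,0]<b); print(a,np.percentile(Q[k,2],[5,50,95]).round(1),k.sum())
m=(np.abs(Q[:,1])<80)&(Q[:,0]>30)&(Q[:,0]<130); print('lid',[ (z,np.median(Q[m&(abs(Q[:,2]-z)<5)][:,0]).round(1)) for z in (100,125,150,175,190)])
E
```

```text
8.35 [[135.4  -1.3 301.5]] [ 0.4  0.5 -0.4] [0.    0.001 0.001]
-60 [72.  74.8 77.3] 187
-40 [70.9 73.4 75.8] 494
-20 [71.1 73.5 75.8] 492
0 [70.9 73.2 75.6] 494
20 [71.3 73.6 76.6] 483
lid [(100, np.float64(73.1)), (125, np.float64(80.8)), (150, np.float64(88.5)), (175, np.float64(96.3)), (190, np.float64(103.5))]
```

View pics/a4.png

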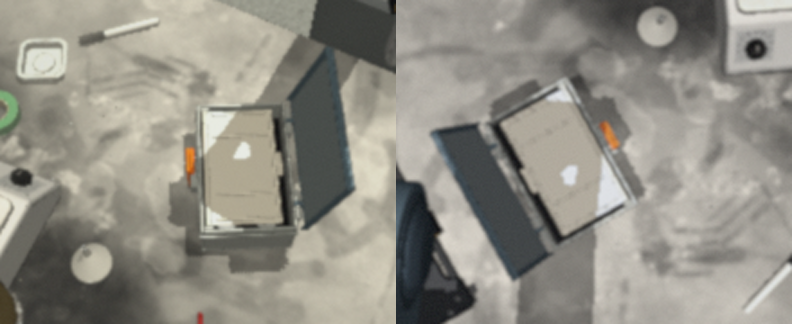

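Flap lies flat (depth ~73 mm everywhere), lid untouched. Now down behind the lid.

Call:
play_rows --series '[[[0,0,0],[0,0,0.032],0],[[0,0,0],[0,0,0.033],0],[[0,0,0],[0,0,0.033],0],[[0,0,0],[0,0,0.033],0],[[0,0,0],[0,0,0],0],[[0,0,0],[0,0,0],0]]'

```text
time_s: 9.0
ee_pos: [0.4971, 0.0694, 0.1708]
tcp_rot: [-0.0, 0.499, 0.866, -0.0]
force: [-0.6, 0.2, 0.4]
width: 0.0005
```

Call:
play_rows --series '[[[0,0,0],[-0.009,0,0],0],[[0,0,0],[-0.009,0,0],0],[[0,0,0],[-0.009,0,0],0],[[0,0,0],[-0.009,0,0],0],[[0,0,0],[-0.009,0,0],0],[[0,0,0],[-0.01,0,0],0],[[0,0,0],[-0.009,0,0],0],[[0,0,0],[-0.008,0,0],0],[[0,0,0],[-0.008,0,0],0]]'

```text
time_s: 9.9
ee_pos: [0.5369, 0.0004, 0.1699]
tcp_rot: [-0.0, 0.499, 0.867, -0.0]
force: [-0.1, 2.1, -0.3]
width: 0.0008
```

```bash
python3 look.py a5
```

```text
10.0 [[ 54.5  -0.9 170.1]] [ 0.6 -0.1 -0.1] [-0.001  0.    -0.001]
```

View pics/a5.png

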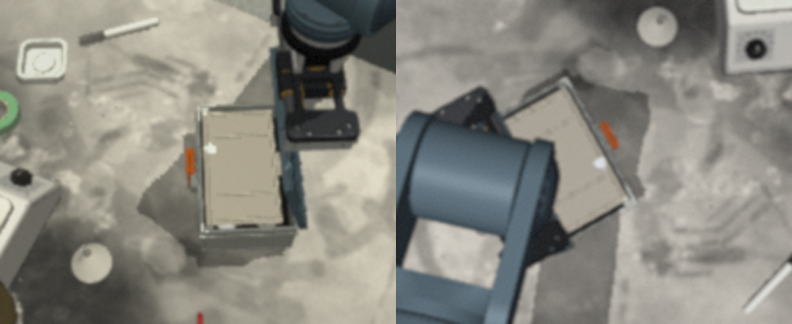

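Call:
play_rows --series '[[[0,0,0],[-0.008,0,0.002],0],[[0,0,0],[-0.008,0,0.002],0],[[0,0,0],[-0.008,0,0.003],0],[[0,0,0],[-0.007,0,0.004],0],[[0,0,0],[-0.007,0,0.004],0],[[0,0,0],[-0.007,0,0.005],0],[[0,0,0],[-0.006,0,0.006],0],[[0,0,0],[-0.006,0,0.006],0],[[0,0,0],[-0.005,0,0.006],0]]'

```text
time_s: 10.9
ee_pos: [0.5684, -0.0533, 0.132]
tcp_rot: [0.0, 0.499, 0.867, -0.0]
force: [-0.9, 0.2, 1.2]
width: 0.0005
```

```bash
python3 look.py a6
```

```text
11.0 [[ -6.6  -0.8 131.2]] [-1.   0.5 -0.7] [-0.001 -0.001 -0.001]
```

View pics/a6.png

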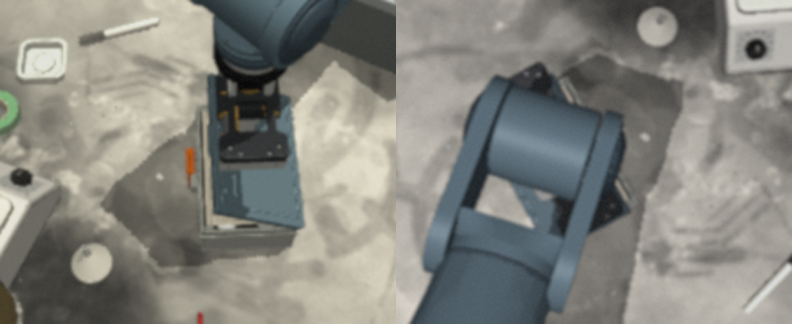

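Call:
play_rows --series '[[[0,0,0],[-0.005,0,0.007],0],[[0,0,0],[-0.005,0,0.007],0],[[0,0,0],[-0.006,0,0.006],0],[[0,0,0],[-0.007,0,0.001],0],[[0,0,0],[-0.007,0,0.001],0],[[0,0,0],[-0.002,0,0.002],0],[[0,0,0],[0,0,0.002],0],[[0,0,0],[0,0,0],0]]'

```text
time_s: 11.8
ee_pos: [0.5841, -0.0806, 0.1064]
tcp_rot: [0.0, 0.499, 0.867, -0.0]
force: [-0.3, -0.0, 0.3]
width: 0.0006
```

```bash
python3 look.py a7
```

```text
11.9 [[-38.3  -1.2 106.5]] [-0.3  0.2  0.8] [-0. -0.  0.]
```

View pics/a7.png

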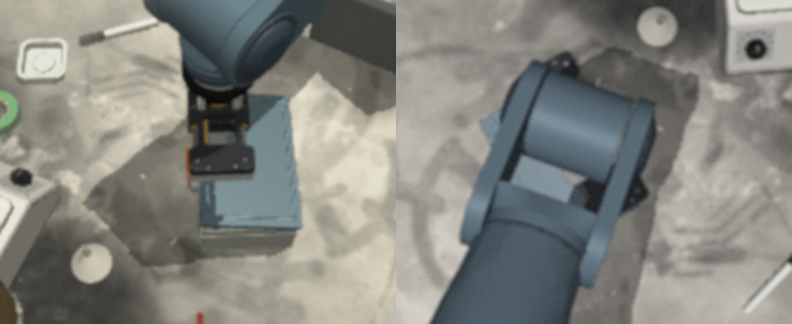

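Call:
play_rows --series '[[[0,0,0],[0,0,0.003],0],[[0,0,0],[0,0,0.003],0],[[0,0,0],[0,0,0.003],0],[[0,0,0],[0,0,0.003],0],[[0,0,0],[0,0,0.002],0]]'

```text
time_s: 12.4
ee_pos: [0.5845, -0.0807, 0.0939]
tcp_rot: [0.0, 0.499, 0.867, -0.0]
force: [-4.6, -1.1, 9.3]
width: 0.0006
```

Call:
play_rows --series '[[[0,0,0],[0,0,0.002],0],[[0,0,0],[0,0,0.002],0],[[0,0,0],[0,0,0.002],0],[[0,0,0],[0,0,0],0]]'

```text
time_s: 12.8
ee_pos: [0.5841, -0.0804, 0.0862]
tcp_rot: [-0.0, 0.499, 0.867, 0.0]
force: [0.4, 0.3, 1.6]
width: 0.0001
```

Call:
play_rows --series '[[[0,0,0],[0,0,0.001],0],[[0,0,0],[0,0,0.001],0],[[0,0,0],[0,0,0.001],0],[[0,0,0],[0,0,0],0]]'

```text
time_s: 13.2
ee_pos: [0.5843, -0.0804, 0.0859]
tcp_rot: [-0.0, 0.499, 0.867, -0.0]
force: [-7.1, 2.6, 17.8]
width: 0.0004
```

Call:
play_rows --series '[[[0,0,0],[0,0,-0.02],0],[[0,0,0],[0,0,-0.04],0],[[0,0,0],[0,0,-0.048],0],[[0,0,0],[0,0,-0.048],0],[[0,0,0],[0.04,0,-0.03],0],[[0,0,0],[0.05,0,0],0],[[0,0,0],[0.05,0,0],0],[[0,0,0],[0.04,0,0],0],[[0,0,0],[0,0,0],0]]'

```text
time_s: 14.1
ee_pos: [0.4914, 0.0786, 0.2689]
tcp_rot: [-0.001, 0.497, 0.868, 0.0]
force: [1.6, -0.7, 0.6]
width: 0.0005
```

```bash
python3 look.py a8;  python3 - <<'E'
from h import *
for n in ['scene','top']:
    c=camera(n); P,u,v=pts(c); Q=tocase(P)*1000
    m=(abs(Q[:,1])<80)&(Q[:,2]>60)&(Q[:,2]<130)
    print(n,[(a,np.median(Q[m&(abs(Q[:,0]-a)<6),2]).round(1)) for a in (-58,-40,-20,0,20,40,55)])
    f=c['frame'].astype(int); o=(f[...,0]>150)&(f[...,2]<90)&(f[...,0]-f[...,1]>60)
    A,_,_=pts(c,o); A=tocase(A)*1000; A=A[(abs(A[:,1])<40)&(abs(A[:,0])<95)]
    for lo,hi in((-90,-62),(-62,0)):
        B=A[(A[:,0]>lo)&(A[:,0]<hi)]
        if len(B): print('orange',len(B),np.percentile(B,[5,50,95],axis=0).round(1).tolist())
    for k in ('funnel','weigh_boat','marker'):
        r=regions_of(k,c)
        if r: print(k,round(r[0]['p'],2),np.median(pts(c,r[0]['pixels'])[0],0).round(3))
E
```

```text
14.2 [[142.3  -1.2 269.1]] [ 0.4 -0.6 -0.6] [-0.    -0.     0.002]
scene [(-58, np.float64(87.5)), (-40, np.float64(87.3)), (-20, np.float64(87.2)), (0, np.float64(87.2)), (20, np.float64(87.1)), (40, np.float64(87.3)), (55, np.float64(87.5))]
orange 61 [[-77.0, -12.9, 89.7], [-72.3, 3.1, 91.9], [-67.9, 18.2, 94.5]]
orange 103 [[-50.0, -7.4, 86.2], [-40.0, 3.2, 88.1], [-28.8, 15.5, 90.0]]
funnel 0.84 [ 0.756 -0.17   0.016]
weigh_boat 0.89 [ 0.516 -0.419  0.008]
marker 0.72 [ 0.408 -0.337  0.012]
top [(-58, np.float64(86.2)), (-40, np.float64(86.2)), (-20, np.float64(86.1)), (0, np.float64(86.0)), (20, np.float64(86.0)), (40, np.float64(86.0)), (55, np.float64(86.1))]
orange 58 [[-75.1, -14.3, 87.5], [-71.4, -0.0, 91.1], [-67.5, 15.5, 93.9]]
orange 110 [[-49.2, -10.6, 84.2], [-38.7, -0.2, 86.5], [-28.3, 11.0, 89.6]]
funnel 0.53 [ 0.751 -0.171  0.016]
weigh_boat 0.63 [ 0.523 -0.414  0.004]
marker 0.59 [ 0.421 -0.343  0.011]
```

View pics/a8.png

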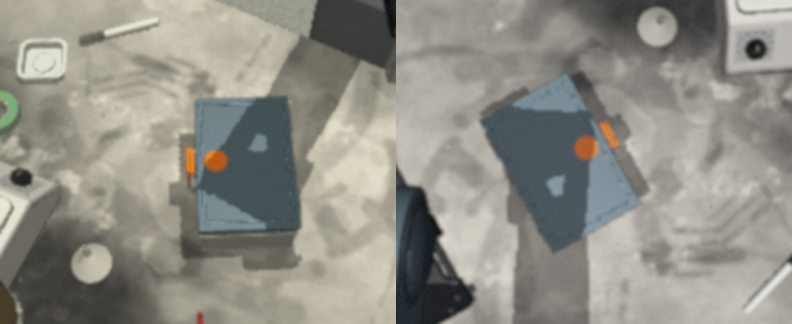

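The lid lies flat at z = 86 to 87 mm, with the catch head at z = 92 mm and x = -76 mm, which is its rest position. The surrounding things have not moved, so I hand in the job.

```bash
python3 -c "
from h import *
print(finish_job())"
```

```text
the job is handed in; nothing more can be done
None
```

The vial case is shut and latched, and I handed it in at about 14.5 s of the 51 s allowed. With the fingers closed, I folded the flap down flat first. Then I swung the lid over from behind and pressed on its orange pad until the catch gave way.

**Last checks:**
- **Flap:** it lay flat before the lid moved. Depth read about 73 mm along its length, and the fingertips met it at 72 mm with 4.5 N.
- **Lid:** it is flat, at 86.1 mm in the top view and 87.3 mm in the scene view, against 86 mm expected. The push force rose to about 9 N, dropped to about 1.6 N once past the catch, and reached about 18 N when I pressed against the shut lid.
- **Catch:** its head is back at 92 mm height and up to about 76 mm out from the case centre, matching its rest position over the lid edge.
- **Things around the case:** the funnel, weighing boat and marker are within about 6 mm of where they first measured, which is the spread of the measurements. The arm is clear of everything.

**Not checked or disagreeing:**
- I could not see the vials once the flap was down. Nothing in the forces or the flap's flatness suggested that one had shifted.
- My first fit of the case position was about 7 mm off along its x. I corrected it from the rim before touching anything.

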